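# Gauge two faces of a mould plug on the sloping bracket

## Robot

A 6-joint arm with a two-finger parallel gripper is mounted at the origin on the work surface. World frame = base frame: x ahead of the robot, y to its left, z up, the work surface at z = 0. Lengths are in m, angles in rad, forces in N, time in s.
With the tool pointing down it reaches from about 0.35 to 0.975 m from the base axis. Payload 4.9 kg.
Tool frame: the origin (TCP) lies midway between the tips of the shut fingers; the grasp point (between the pads) lies 19 mm behind it (manip.grip_point_offset is the distance from the TCP to the grasp point, in m); z points along the fingers, y is the direction in which the jaws open and shut (so a half turn about z gives the same grasp; the last joint's range is limited). The gripper opens to 85 mm and grips with 20 to 120 N. Pads are 22 mm wide; open, the fingers measure 114 mm over their backs; the gripper's body (76 mm by 85 mm) begins 54 mm behind the grasp point. The pads swing forward as they close: fully open they stand 13 mm farther back than shut.
Start: joints at [1.145, 0.053, 1.613, -0, 1.476, -0.119], TCP at [0.189, 0.596, 0.231] pointing down, gripper open.
Joint ranges: [-3.01, 3.01], [-1.01, 2.22], [0.06, 2.58], [-1.02, 4.17], [0.09, 2.62], [-3.14, 3.14]. Speed limits (rad/s): [2.57, 2.57, 3.14, 3.14, 3.14, 3.14].

## Interface

Orientations are given as a unit quaternion [w, x, y, z].
In Python, from plant import manip gives the robot as it stands. The module is installed in compiled form; this text tells all that it offers.
- The arm moves only by the tool send_rows, never from a script. Its argument "steps" is a list of rows, each a list of 6 numbers: the shift along the tool's x, y, z in m, then the turn, a rotation vector about the tool's x, y, z in degrees. In form: [[dx, dy, dz, wx, wy, wz], ...]. A call has 1 to 8 rows; each row shifts and turns the commanded pose from where the row before left it, along the tool's axes as they then stand; what a row does not reach is not made up. A row lasts 1/8 s, in which the tool goes at most 62.5 mm and 10.7 degrees, less where a joint would pass 70% of its speed; a pose out of reach is approached as far as the arm can. A call is refused whole if a number of a shift passes 0.0625 or a number of a turn 10.7, either way. A call with a gripper value outside its range is refused whole. "grip" is the opening, from 0 (shut) to 1 (fully open), set as the call begins (left out, the last holds). The fingers move at their own pace and stop on an object; the grip force is fixed at half the most. Time passes only in rows, so rows that do not move let the fingers close. It gives the time, the measured TCP pose, the force and the opening at its end, in the units of the state.
- manip.state(): the state, without advancing time (a new reading comes with each control period).
- manip.grab_frame(name): name is "scene" or "top" or "wrist"; returns the picture (400x640x3 uint8, blue, green, red); there is no depth.
- manip.get_calibration(name): a dict with "K" (3x3 intrinsics, pixels), "R" (3x3) and "t" (3): a world point X has camera coordinates R X + t. Camera axes: x right, y down, z forward; pixel columns grow to the right and rows downward; lengths in m; the calibration is good to about 2 mm. A picture is of the moment at which its call begins: read the wrist's pose just before it. get_calibration takes no time and is no camera call; for the wrist camera it gives the pose at the moment of the call.
- manip.job_done(): hands the job in, once; it reports no verdict.
The state is a dict: "time": time; "joint_pos": joint angles; "joint_vel": joint speeds; "joint_efforts": joint torques, N m; "tool_pos": TCP position; "tool_rot": TCP orientation; "contact_force": force on the tool from outside, world axes, zero at the start; "ft_torque": the same for the moment, N m; "gripper_width": opening from 0.0 (shut) to 1.0 (fully open).
Only numpy, scipy, OpenCV 4.12 (cv2) and the standard library are available. Lean on these libraries where they do the work, as an engineer would, in place of code of your own. Each camera call takes 0.05 s, during which the arm holds its last target.

## Task

Check the two uncut faces of the resin mould plug on the sloping gauge bracket. Lay the plug flat on the sloping bed and bring the middle of its long uncut face flush against the low fence, so that the gauge plunger is pushed fully in, and keep it there for a moment; then turn the plug a quarter turn and bring its short uncut face flush against the fence in the same way, and leave it resting there, let go. Leave the glue bottle, the file and the clamp where they are.

Things in the scene. Friction and masses are not known exactly. Their poses are not given: they have to be found in the camera images.
- plug_grip (a point): Centre of the plug's square pull boss: 30 x 30 mm, 42 mm tall, sides parallel to the block's, rising from the middle of the 110 x 80 mm block (loose, pale amber cast resin, ~0.35 kg). 51 mm above the plug's underside, 21 mm above the block's top, 21 mm below the boss's top. Axes: x along the block, y across it, z up. At the start it stands on an 8 mm thick dark slate board.
- plug_long (a point): Centre of the plug's long uncut face (110 x 30 mm), 40 mm from the boss axis towards the plug's -y, 15 mm above its underside. Axes as plug_grip. The block is 110 mm (x) by 80 mm (y) by 30 mm thick; its corner at +x, +y is cut off at 45 degrees, 30 mm along each side, so the uncut side faces are this one and the short one at -x.
- plug_short (a point): Centre of the plug's short uncut face (80 x 30 mm), 55 mm from the boss axis towards the plug's -x, 15 mm above its underside. Axes as plug_grip.
- gauge_zero (a point): Where the bed's surface meets the fence's inner face, midway along the fence, on the bare steel gauge bracket (fixed), 45 mm above the table. x runs up the slope away from the fence, y along the fence, z is the bed's outward normal. The bed slopes at 25 degrees; its low edge, with the fence, is towards the robot. Fence: square to the bed, 150 mm long, 25 mm high, 5 mm thick.
- bed_mid (a point): Centre of the bed's flat surface, 70 mm up the slope from gauge_zero, same axes. The bed is 150 mm wide (y) and reaches 140 mm up from the fence. A dial gauge 42 mm across sits on the fence's outer side, up to 67 mm behind it and at most 22 mm above the bed's plane; nothing stands above bed or fence.
- plunger (a joint): How far the gauge plunger is pushed in, m. A round-nosed steel pin, 8 mm thick, sticking out of the fence's inner face at y = 0, 14 mm above the bed, towards +x of gauge_zero. 0: out by 8 mm; 0.008: level with the fence's face (it can go 1 mm further). Spring: 0.5 N when out, 1 N when level; the plug's weight and friction keep it in.
- glue: Bystander: white plastic bottle, 48 mm in diameter, 120 mm tall, standing; origin at the centre of its underside.
- file: Bystander: flat steel file lying on the table, 230 mm long along its x, black round handle 26 mm thick at the -x end; origin on its underside, near mid-length.
- clamp: Bystander: blue G-clamp lying flat, about 155 x 85 mm, 18 mm thick; origin on its underside within the frame.
Things that resemble listed ones, but are neither listed nor needed, are in the scene too. What is meant by the part that bears plug_grip is not green or purple, and is the smaller of those in its own colour.

How it is judged:
On the way:
1. the plug lies flat on the bed with its long uncut face flush against the fence and the plunger pushed in (x of plug_long in the frame of gauge_zero between -0.004 and 0.004 m and y of plug_long in the frame of gauge_zero between -0.025 and 0.025 m and z of plug_long in the frame of gauge_zero below 0.02 m and angle between the z axis of plug_grip and the z axis of gauge_zero, either way round below 0.07 rad and angle between the y axis of plug_grip and the x axis of gauge_zero, either way round below 0.06 rad and value of joint plunger above 0.0055 m), for 0.3 s.
At the end, for the whole second after the job is handed in: After the long-face pass, the plug rests still, let go, flat on the bed (within 4 deg), its short uncut face against the fence (within 4 mm and 3.4 deg), that face's middle within 25 mm of the plunger along the fence, the plunger pushed in over 5.5 mm; bystanders within 30 mm of their start (x of plug_short in the frame of gauge_zero between -0.004 and 0.004 m and y of plug_short in the frame of gauge_zero between -0.025 and 0.025 m and z of plug_short in the frame of gauge_zero below 0.02 m and angle between the z axis of plug_grip and the z axis of gauge_zero, either way round below 0.07 rad and angle between the x axis of plug_grip and the x axis of gauge_zero, either way round below 0.06 rad and value of joint plunger above 0.0055 m); the robot touches nothing.
It fails at once if the glue is moved more than 30 mm (distance of glue from where it was at the start of the episode above 0.03 m).
It fails at once if the file is moved more than 30 mm (distance of file from where it was at the start of the episode above 0.03 m).
It fails at once if the clamp is moved more than 30 mm (distance of clamp from where it was at the start of the episode above 0.03 m).
It also fails if it takes over 48 s, if anything falls off the work surface, if the arm or the gripper's body presses on something with over 40 N, if the wrist force passes 120 N, or if a joint passes its speed limit or range.

## Working session

There is one attempt and no reset: what is moved stays moved. The work goes in short steps, Python scripts to look and compute and a tool call to move; the robot and the scene stay as the last step left them, time stands still between calls to the robot, and variables do not carry over. Pictures are saved under pics/ and viewed, and the job is handed in when it is done.

Besides the shell and the picture viewer there is one more tool, called after "Call:" by a JSON object that holds its "op" and its "data". send_rows: Moves the arm, as the interface text tells. Its arguments: {"type":"object","properties":{"steps":{"type":"array"},"grip":{"type":"number"}},"required":["steps"]}

```bash
mkdir -p pics
python3 - <<'E'
from plant import manip
import cv2
print(manip.state())
print(manip.grip_point_offset)
for n in ("scene","top"):
    c=manip.get_calibration(n); print(n,c)
    cv2.imwrite(f"pics/{n}0.png",manip.grab_frame(n))
E
```

```text
{'time': 0.0, 'joint_pos': array([ 1.14498418e+00,  5.33508967e-02,  1.61426581e+00,  8.04062186e-06,
        1.47596265e+00, -1.19001699e-01]), 'joint_vel': array([-0.00167396, -0.00061161,  0.00017951,  0.00054819,  0.00087186,
       -0.00156829]), 'joint_efforts': array([ 1.69310515e-03, -3.93677080e+01, -3.70182288e+01,  2.84431763e-05,
        7.04649225e-03, -4.49773125e-06]), 'tool_pos': array([0.188511  , 0.59526354, 0.23008353]), 'tool_rot': array([-2.71115464e-04,  1.52804551e-01,  9.88255930e-01, -9.55644480e-04]), 'contact_force': array([-0.70442621, -0.89333826, -0.61911766]), 'ft_torque': array([ 0.00502761, -0.01302996,  0.0085698 ]), 'gripper_width': 1.001129591272704}
0.0187
scene {'K': array([[404.87172841,   0.        , 318.64870211],
       [  0.        , 404.87172841, 201.05707765],
       [  0.        ,   0.        ,   1.        ]]), 'R': array([[-0.36509726,  0.93090957, -0.01055313],
       [ 0.73682638,  0.28201329, -0.61445536],
       [-0.56902625, -0.23211179, -0.78888101]]), 't': array([ 0.20032756, -0.3544375 ,  1.54699563])}
top {'K': array([[373.87746694,   0.        , 325.1460523 ],
       [  0.        , 373.87746694, 202.13957309],
       [  0.        ,   0.        ,   1.        ]]), 'R': array([[ 0.01782756, -0.99974253, -0.01403781],
       [-0.99621668, -0.0165668 , -0.08531046],
       [ 0.08505594,  0.01550558, -0.99625552]]), 't': array([-0.00428809,  0.55162902,  1.29012801])}
```

View pics/scene0.png

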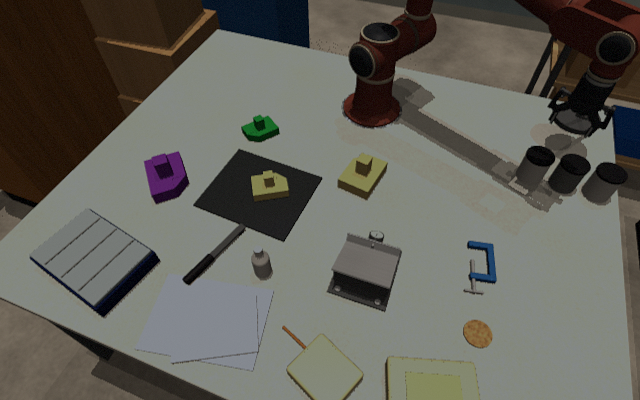

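View pics/top0.png

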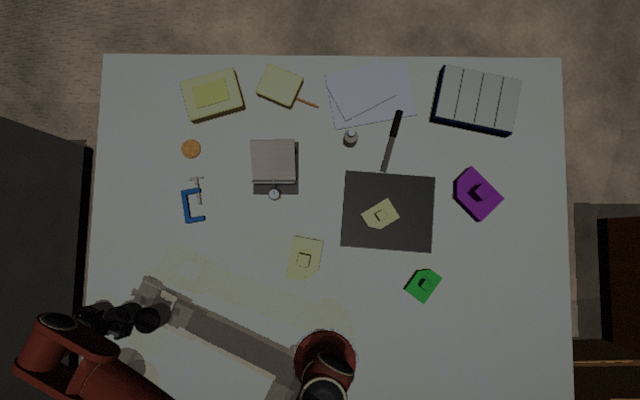

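The scene view shows two amber plugs. The smaller one is on the slate (scene 270,185; top 380,213) and is the target; the larger one (top 305,258) is a decoy. The bracket is at top (273,165), the glue at (350,138), the file at (392,140) and the clamp at (192,205).

```bash
cat > h.py <<'E'
import numpy as np, cv2
from plant import manip
def ray(cal,uv):
    K,R,t=cal["K"],cal["R"],cal["t"]
    d=R.T@np.linalg.inv(K)@np.array([uv[0],uv[1],1.0]); return -R.T@t,d
def onz(cal,uv,z):
    c,d=ray(cal,uv); return c+d*(z-c[2])/d[2]
def onplane(cal,uv,p,n):
    c,d=ray(cal,uv); return c+d*(np.dot(n,np.array(p)-c)/np.dot(n,d))
def proj(cal,X):
    p=cal["R"]@np.asarray(X)+cal["t"]; q=cal["K"]@p; return q[:2]/q[2]
def tri(c1,u1,c2,u2):
    a,d=ray(c1,u1);b,e=ray(c2,u2)
    A=np.stack([d,-e],1); s=np.linalg.lstsq(A,b-a,rcond=None)[0]
    p,q=a+d*s[0],b+e*s[1]; return (p+q)/2,np.linalg.norm(p-q)
E
python3 - <<'E'
from h import *
t=cv2.imread("pics/top0.png"); s=cv2.imread("pics/scene0.png")
def crop(im,x0,y0,w,h,k): return cv2.resize(im[y0:y0+h,x0:x0+w],None,fx=k,fy=k,interpolation=cv2.INTER_CUBIC)
a=crop(t,350,185,60,50,6.666); b=crop(t,240,130,70,75,5)
def pad(i): 
    o=np.zeros((400,400,3),np.uint8); o[:min(400,i.shape[0]),:i.shape[1]]=i[:400]; return o
cv2.imwrite("pics/c1.png",np.hstack([pad(a),pad(b)]))
a=crop(s,240,160,60,50,6.666); b=crop(s,320,225,90,85,4.4)
cv2.imwrite("pics/c2.png",np.hstack([pad(a),pad(b)]))
E
```

```text
(no output)
```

View pics/c1.png

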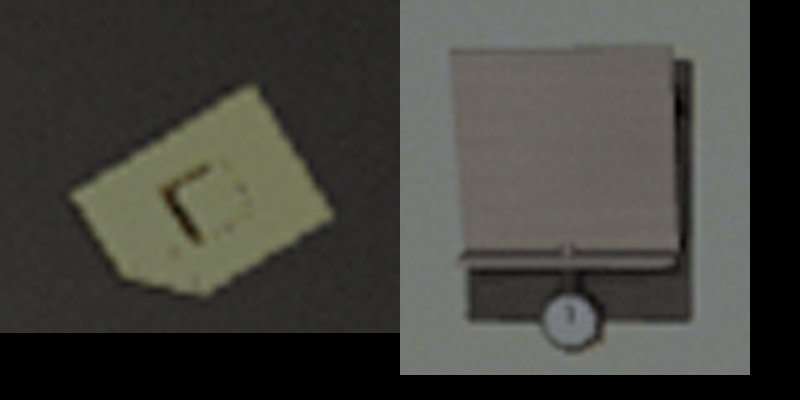

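View pics/c2.png

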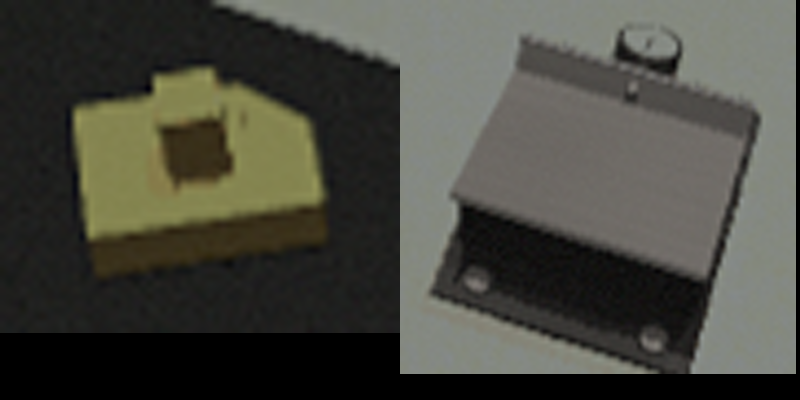

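Run:
```python
from h import *
c=manip.get_calibration("top"); cs=manip.get_calibration("scene")
k=6.666
pts=np.array([(255,85),(335,215),(208,297),(120,275),(72,193)])
uv=(pts+.5)/k-.5+[350,185]
W=np.array([onz(c,u,0.038) for u in uv]); A,B,C,D,E=W
print(W[:,:2].round(4).tolist())
print("AE",np.linalg.norm(A-E),"AB",np.linalg.norm(A-B), "hd",np.degrees(np.arctan2(*(E-A)[[1,0]])),np.degrees(np.arctan2(*(B-A)[[1,0]])))
print("centre",(B+E)/2)
# bracket: fence inner/bed corners
k=5
fl=np.array([(465,258-2),(677,250)]);
for p in [(463,250),(677,248),(450,50),(672,46),(568,250)]:
    uv=(np.array(p)-[400,0]+.5)/k-.5+[240,130]
    z=0.045 if p[1]>100 else 0.045+.14*np.sin(np.radians(25))
    print(p,onz(c,uv,z).round(4))
# scene: inner fence bottom line ends, top edge
k=4.4
for p,z in [((517,72),.045),((745,136),.045),((630,103),.045),((452,195),.1042),((706,278),.1042)]:
    uv=(np.array(p)-[400,0]+.5)/k-.5+[320,225]
    print("s",p,onz(cs,uv,z).round(4))
k=6.666
for n,p in [("boxcorner",(73,105)),("",(90,238)),("",(326,205))]:
    uv=(np.array(p)+.5)/k-.5+[240,160]; print(onz(cs,uv,.038).round(4))
```

```text
[[0.5708, -0.2122], [0.5038, -0.2538], [0.4602, -0.1884], [0.4708, -0.1429], [0.5129, -0.1176]]
AE 0.11090934307962538 AB 0.07885428850918805 hd 121.47449724363443 -148.17012521934058
centre [ 0.50831512 -0.18573689  0.038     ]
(463, 250) [0.6244 0.2604 0.045 ]
(677, 248) [0.6281 0.1112 0.045 ]
(450, 50) [0.7511 0.2611 0.1042]
(672, 46) [0.7559 0.1121 0.1042]
(568, 250) [0.6255 0.1871 0.045 ]
s (517, 72) [0.6262 0.1134 0.045 ]
s (745, 136) [0.6197 0.2597 0.045 ]
s (630, 103) [0.6224 0.1868 0.045 ]
s (452, 195) [0.7533 0.1157 0.1042]
s (706, 278) [0.7511 0.2632 0.1042]
[ 0.4981 -0.253   0.038 ]
[ 0.5683 -0.208   0.038 ]
[ 0.5115 -0.1144  0.038 ]
```

```bash
cat >> h.py <<'E'
from scipy.spatial.transform import Rotation as Ro
def q2R(q): return Ro.from_quat([q[1],q[2],q[3],q[0]])
def tool(h,n=(0,0,1)):
    n=np.array(n)/np.linalg.norm(n); z=-n
    y=np.array([np.cos(np.radians(h)),np.sin(np.radians(h)),0]); y=y-n*(y@n); y/=np.linalg.norm(y)
    return Ro.from_matrix(np.stack([np.cross(y,z),y,z],1))
def plan(p1,R1,N,dz=None,zdeg=None,p0=None,R0=None):
    """rows from current pose to p1,R1 ; zdeg: total turn if turn is about tool z only"""
    s=manip.state()
    p=np.array(s["tool_pos"]) if p0 is None else np.array(p0); R=q2R(s["tool_rot"]) if R0 is None else R0
    rows=[]
    for i in range(N):
        k=N-i
        d=R.inv().apply((np.array(p1)-p)/k)
        if zdeg is not None and k>2: w=np.array([0,0,zdeg/N])
        else: w=np.degrees((R.inv()*R1).as_rotvec())/k
        row=[round(float(x),3) for x in d]+[round(float(x),1) for x in w]
        rows.append(row); p=p+R.apply(row[:3]); R=R*Ro.from_rotvec(np.radians(row[3:]))
    for i in range(0,N,8): print(str(rows[i:i+8]).replace(" ",""))
    print("end",p.round(4),"err",np.degrees((R.inv()*R1).magnitude()).round(2))
    return p,R
E
python3 - <<'E'
from h import *
s=manip.state();R=q2R(s["tool_rot"]);c=manip.get_calibration("wrist")
C=-c["R"].T@c["t"]; print("cam in tool",R.inv().apply(C-s["tool_pos"]).round(4)); print((c["R"]@R.as_matrix()).round(3)); print(c["K"])
plan([.508,-.186,.25],tool(-148.7),22,zdeg=221.1)
E
```

```text
cam in tool [ 0.0671 -0.0009 -0.1441]
[[-0.     1.     0.001]
 [-0.965  0.    -0.263]
 [-0.263 -0.001  0.965]]
[[333.17129833   0.         323.89437418]
 [  0.         333.17129833 192.91045453]
 [  0.           0.           1.        ]]
[[-0.025,-0.029,-0.001,0.0,0.0,10.0],[-0.029,-0.025,-0.001,0.0,0.0,10.0],[-0.033,-0.019,-0.001,0.0,0.0,10.0],[-0.036,-0.013,-0.001,0.0,0.0,10.0],[-0.038,-0.007,-0.001,0.0,0.0,10.0],[-0.038,-0.0,-0.001,0.0,0.0,10.0],[-0.038,0.007,-0.001,0.0,0.0,10.0],[-0.036,0.013,-0.001,0.0,0.0,10.0]]
[[-0.033,0.019,-0.001,0.0,0.0,10.0],[-0.03,0.025,-0.001,0.0,0.0,10.0],[-0.025,0.029,-0.001,0.0,0.0,10.0],[-0.019,0.033,-0.001,0.0,0.0,10.0],[-0.013,0.036,-0.001,0.0,0.0,10.0],[-0.007,0.038,-0.001,0.0,0.0,10.0],[-0.0,0.038,-0.001,0.0,0.0,10.0],[0.006,0.038,-0.001,0.0,0.0,10.0]]
[[0.013,0.036,-0.0,0.0,0.0,10.0],[0.019,0.033,-0.001,0.0,0.0,10.0],[0.025,0.03,-0.0,0.0,0.0,10.0],[0.029,0.025,-0.001,0.0,0.0,10.0],[0.033,0.019,-0.0,0.1,-0.0,10.6],[0.037,0.013,-0.001,-0.0,-0.0,10.5]]
end [ 0.5086 -0.186   0.2502] err 0.04
```

Call:
{"op": "send_rows", "data": {"steps": [[-0.025, -0.029, -0.001, 0, 0, 10], [-0.029, -0.025, -0.001, 0, 0, 10], [-0.033, -0.019, -0.001, 0, 0, 10], [-0.036, -0.013, -0.001, 0, 0, 10], [-0.038, -0.007, -0.001, 0, 0, 10], [-0.038, 0, -0.001, 0, 0, 10], [-0.038, 0.007, -0.001, 0, 0, 10], [-0.036, 0.013, -0.001, 0, 0, 10]], "grip": 1}}

```text
time: 1.1
tool_pos: [0.3057, 0.3112, 0.2388]
tool_rot: [0.0, 0.754, 0.657, -0.0]
contact_force: [0.1, 0.5, 0.2]
gripper_width: 0.999
```

Call:
{"op": "send_rows", "data": {"steps": [[-0.033, 0.019, -0.001, 0, 0, 10], [-0.03, 0.025, -0.001, 0, 0, 10], [-0.025, 0.029, -0.001, 0, 0, 10], [-0.019, 0.033, -0.001, 0, 0, 10], [-0.013, 0.036, -0.001, 0, 0, 10], [-0.007, 0.038, -0.001, 0, 0, 10], [0, 0.038, -0.001, 0, 0, 10], [0.006, 0.038, -0.001, 0, 0, 10]]}}

```text
time: 2.1
tool_pos: [0.4214, 0.0271, 0.2469]
tool_rot: [-0.0, 1.0, 0.018, -0.0]
contact_force: [0.3, -0.1, 0.0]
gripper_width: 0.997
```

Call:
{"op": "send_rows", "data": {"steps": [[0.013, 0.036, 0, 0, 0, 10], [0.019, 0.033, -0.001, 0, 0, 10], [0.025, 0.03, 0, 0, 0, 10], [0.029, 0.025, -0.001, 0, 0, 10], [0.033, 0.019, 0, 0, 0, 10.6], [0.037, 0.013, -0.001, 0, 0, 10.5]]}}

```text
time: 2.85
tool_pos: [0.5088, -0.1866, 0.2496]
tool_rot: [-0.0, 0.87, -0.493, -0.001]
contact_force: [0.0, -0.3, 0.5]
gripper_width: 1.002
```

Run:
```python
from h import *
s=manip.state(); c=manip.get_calibration("wrist"); im=manip.grab_frame("wrist"); cv2.imwrite("pics/w1.png",im); np.savez("w1.npz",**c,p=s["tool_pos"],q=s["tool_rot"]); print(s["joint_pos"])
```

```text
[-4.88968928e-01 -1.56272780e-01  1.78368692e+00  1.46483388e-04
  1.51525092e+00  2.11218304e+00]
```

View pics/w1.png

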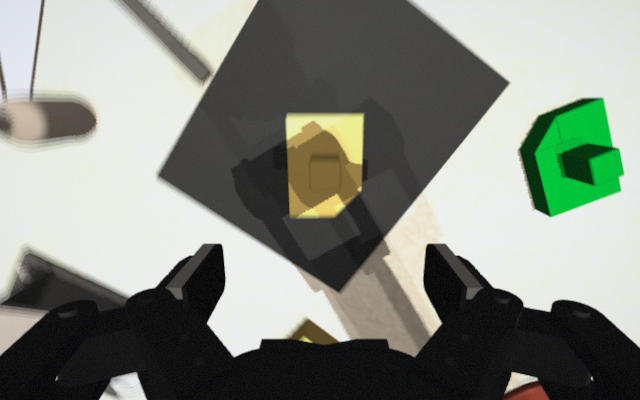

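The wrist view shows the amber plug at about (287–363, 113–218), with the cut corner at lower right as expected and the boss around (325,174). I'll refine this next.

Run:
```python
from h import *
c=dict(np.load("w1.npz")); im=cv2.imread("pics/w1.png")
hsv=cv2.cvtColor(im,cv2.COLOR_BGR2HSV); m=cv2.inRange(hsv,(15,70,60),(35,255,255)); m[:,:250]=0;m[:,400:]=0;m[240:]=0
m=cv2.morphologyEx(m,cv2.MORPH_CLOSE,np.ones((7,7)))
cn=max(cv2.findContours(m,0,2)[0],key=cv2.contourArea); ap=cv2.approxPolyDP(cn,5,True)[:,0]; print(ap.tolist())
for p in ap: print(p,onz(c,p,.038).round(4)[:2])
cv2.imwrite("pics/w1c.png",cv2.resize(im[95:235,270:380],None,fx=4,fy=4,interpolation=2))
```

```text
[[363, 113], [287, 114], [291, 218], [335, 217], [361, 190]]
[363 113] [ 0.5016 -0.256 ]
[287 114] [ 0.5688 -0.2145]
[291 218] [ 0.5089 -0.1171]
[335 217] [ 0.467  -0.1437]
[361 190] [ 0.4588 -0.1853]
```

View pics/w1c.png

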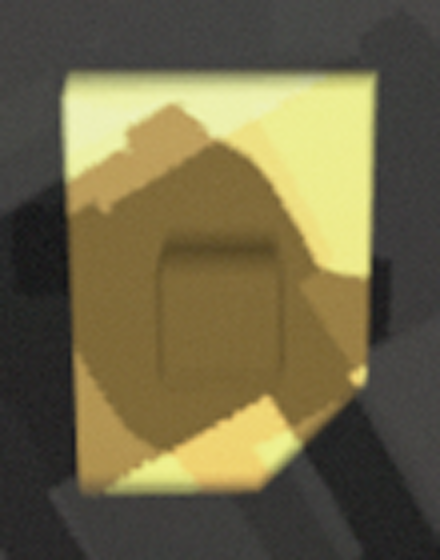

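Run:
```python
from h import *
c=dict(np.load("w1.npz"))
print(onz(c,(325,175.5),.080).round(4))
ct=manip.get_calibration("top")
for p in [(217,187)]:
    print(onz(ct,(np.array(p)+.5)/6.666-.5+[350,185],.08).round(4))
plan([.5065,-.187,.008+.056-.0187],tool(-148.5),6)
```

```text
[ 0.5061 -0.1866  0.08  ]
[ 0.5147 -0.187   0.08  ]
[[-0.001,0.0,0.034,0.0,-0.0,-0.2],[-0.001,0.0,0.034,0.0,-0.0,-0.1],[-0.001,0.0,0.034,0.0,-0.0,-0.2],[-0.001,0.0,0.034,0.0,-0.0,-0.1],[-0.001,0.0,0.034,0.0,-0.1,-0.2],[-0.0,0.001,0.034,0.1,-0.0,-0.1]]
end [ 0.5064 -0.1871  0.0456] err 0.05
```

Call:
{"op": "send_rows", "data": {"steps": [[-0.001, 0, 0.034, 0, 0, -0.2], [-0.001, 0, 0.034, 0, 0, -0.1], [-0.001, 0, 0.034, 0, 0, -0.2], [-0.001, 0, 0.034, 0, 0, -0.1], [-0.001, 0, 0.034, 0, 0, -0.2], [0, 0.001, 0.034, 0, 0, -0.1], [0, 0, 0, 0, 0, 0]]}}

```text
time: 3.78
tool_pos: [0.5024, -0.1802, 0.0428]
tool_rot: [0.0, 0.876, -0.483, -0.004]
contact_force: [-0.4, 0.1, -0.9]
gripper_width: 1.0
```

Call:
{"op": "send_rows", "data": {"steps": [[0, 0, 0, 0, 0, 0], [0, 0, 0, 0, 0, 0], [0, 0, 0, 0, 0, 0], [0, 0, 0, 0, 0, 0], [0, 0, 0, 0, 0, 0], [0, 0, 0, 0, 0, 0]], "grip": 0}}

```text
time: 4.53
tool_pos: [0.5061, -0.1824, 0.0479]
tool_rot: [0.0, 0.876, -0.483, 0.001]
contact_force: [-2.3, -0.6, 5.8]
gripper_width: 0.341
```

Call:
{"op": "send_rows", "data": {"steps": [[0, 0, -0.02, 0, 0, 0], [0, 0, -0.04, 0, 0, 0], [0, 0, -0.05, 0, 0, 0], [0, 0, -0.05, 0, 0, 0], [0, 0, 0, 0, 0, 0], [0, 0, 0, 0, 0, 0]]}}

```text
time: 5.28
tool_pos: [0.5041, -0.1812, 0.2039]
tool_rot: [0.0, 0.876, -0.483, -0.002]
contact_force: [-1.2, -0.2, -3.8]
gripper_width: 0.343
```

Run:
```python
from h import *
s=manip.state(); c=manip.get_calibration("wrist"); im=manip.grab_frame("wrist"); cv2.imwrite("pics/w2.png",im); np.savez("w2.npz",**c,p=s["tool_pos"],q=s["tool_rot"]); print(s)
print(manip.state()["tool_pos"])
```

```text
{'time': 5.275, 'joint_pos': array([-4.84000734e-01, -1.41059228e-01,  1.84660954e+00,  6.88964515e-05,
        1.43967519e+00,  2.09522684e+00]), 'joint_vel': array([ 0.00048042,  0.01931054,  0.03040877,  0.00053879,  0.00276511,
       -0.00115888]), 'joint_efforts': array([-9.29039343e-04, -3.46709418e+01, -4.13236284e+01,  1.41046869e-03,
       -7.84089672e-02, -6.37217204e-05]), 'tool_pos': array([ 0.50414731, -0.18118347,  0.20389631]), 'tool_rot': array([ 2.57898216e-06,  8.75550042e-01, -4.83124025e-01, -1.81674205e-03]), 'contact_force': array([-1.20525056, -0.23375127, -3.75819007]), 'ft_torque': array([0.03568243, 0.06616729, 0.0260081 ]), 'gripper_width': 0.34291975336622793}
[ 0.50367842 -0.18094311  0.20290144]
```

View pics/w2.png

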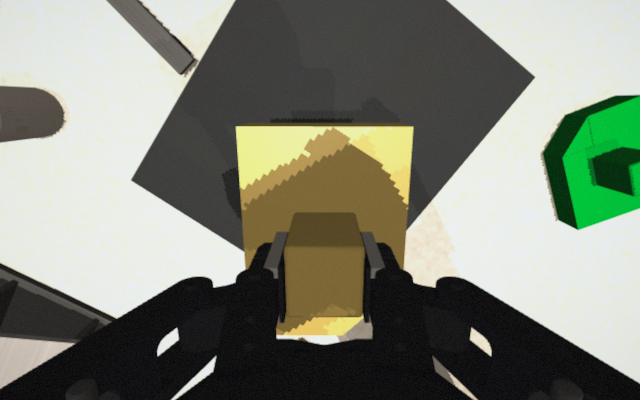

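```bash
cat >> h.py <<'E'
def toolcam():
    c=np.load("w2.npz"); R=q2R(c["q"]).as_matrix(); p=c["p"]
    return dict(K=c["K"],R=c["R"]@R,t=c["R"]@p+c["t"])
E
python3 - <<'E'
from h import *
tc=toolcam(); im=cv2.imread("pics/w2.png")
cv2.imwrite("pics/w2c.png",cv2.resize(im[105:350,225:425],None,fx=2.4,fy=2.4))
for d in (.006,.008,.010,.012):
    a=onz(tc,(236.5,126),d);b=onz(tc,(413.5,126),d); g=onz(tc,(247,262),d);h=onz(tc,(403,262),d)
    print(d,a.round(4),b.round(4),"w",(b-a)[1].round(4),(h-g)[1].round(4),"mid",((g+h)/2).round(4)[1])
# boss top, d= -0.042+d
for d in (.008,.010): print([onz(tc,u,d-.042).round(4)[:2].tolist() for u in [(285,245),(363,245),(287,316),(362,316)]])
E
```

```text
0.006 [ 0.0563 -0.0375  0.006 ] [0.0563 0.0409 0.006 ] w 0.0783 0.0771 mid 0.0018
0.008 [ 0.0562 -0.038   0.008 ] [0.0562 0.0414 0.008 ] w 0.0794 0.0781 mid 0.0018
0.01 [ 0.0561 -0.0385  0.01  ] [0.0561 0.0419 0.01  ] w 0.0804 0.0792 mid 0.0018
0.012 [ 0.0559 -0.039   0.012 ] [0.0559 0.0424 0.012 ] w 0.0814 0.0802 mid 0.0018
[[0.0172, -0.0127], [0.0172, 0.0152], [-0.012, -0.0128], [-0.012, 0.0157]]
[[0.0163, -0.0129], [0.0163, 0.0154], [-0.0134, -0.0131], [-0.0134, 0.016]]
```

View pics/w2c.png

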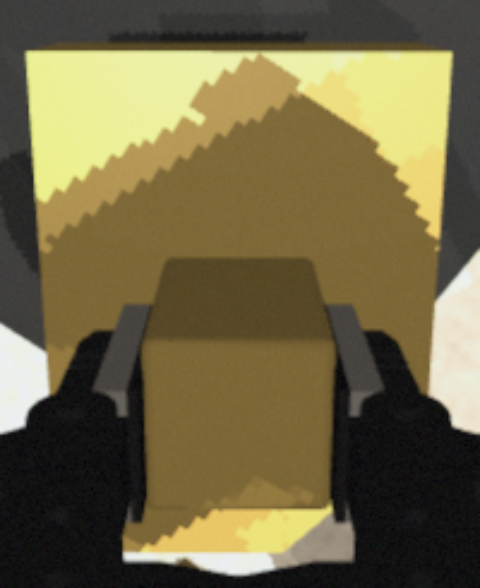

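Run:
```python
from h import *
plan([.68,.076,.42],tool(1.3),15,zdeg=-149.1)
```

```text
[[-0.008,-0.019,-0.014,0.0,0.0,-9.9],[-0.005,-0.02,-0.015,0.0,0.0,-9.9],[-0.001,-0.021,-0.014,0.0,0.0,-9.9],[0.002,-0.021,-0.015,0.0,0.0,-9.9],[0.006,-0.02,-0.014,0.0,0.0,-9.9],[0.009,-0.019,-0.015,0.0,0.0,-9.9],[0.012,-0.017,-0.014,0.0,0.0,-9.9],[0.015,-0.014,-0.015,0.0,0.0,-9.9]]
[[0.017,-0.012,-0.014,0.0,0.0,-9.9],[0.019,-0.009,-0.015,0.0,0.0,-9.9],[0.02,-0.005,-0.014,0.0,0.0,-9.9],[0.021,-0.002,-0.015,0.0,0.0,-9.9],[0.02,0.002,-0.014,0.0,0.0,-9.9],[0.02,0.005,-0.015,-0.1,-0.1,-10.2],[0.018,0.009,-0.014,-0.2,-0.0,-10.2]]
end [0.6795 0.0756 0.4197] err 0.03
```

Call:
{"op": "send_rows", "data": {"steps": [[-0.008, -0.019, -0.014, 0, 0, -9.9], [-0.005, -0.02, -0.015, 0, 0, -9.9], [-0.001, -0.021, -0.014, 0, 0, -9.9], [0.002, -0.021, -0.015, 0, 0, -9.9], [0.006, -0.02, -0.014, 0, 0, -9.9], [0.009, -0.019, -0.015, 0, 0, -9.9], [0.012, -0.017, -0.014, 0, 0, -9.9], [0.015, -0.014, -0.015, 0, 0, -9.9]]}}

```text
time: 6.32
tool_pos: [0.5986, -0.0435, 0.3185]
tool_rot: [-0.001, 0.982, 0.189, -0.003]
contact_force: [-0.4, -0.1, -4.3]
gripper_width: 0.341
```

Call:
{"op": "send_rows", "data": {"steps": [[0.017, -0.012, -0.014, 0, 0, -9.9], [0.019, -0.009, -0.015, 0, 0, -9.9], [0.02, -0.005, -0.014, 0, 0, -9.9], [0.021, -0.002, -0.015, 0, 0, -9.9], [0.02, 0.002, -0.014, 0, 0, -9.9], [0.02, 0.005, -0.015, 0, 0, -10.2], [0.018, 0.009, -0.014, 0, 0, -10.2], [0, 0, 0, 0, 0, 0]]}}

```text
time: 7.32
tool_pos: [0.6805, 0.0763, 0.4205]
tool_rot: [-0.001, 0.699, 0.715, -0.001]
contact_force: [0.2, -0.1, -5.1]
gripper_width: 0.341
```

Call:
{"op": "send_rows", "data": {"steps": [[0, 0, 0, 0, 0, 0], [0, 0, 0, 0, 0, 0]]}}

```text
time: 7.58
tool_pos: [0.6796, 0.0746, 0.4214]
tool_rot: [-0.001, 0.7, 0.715, -0.001]
contact_force: [-0.8, 0.3, -4.6]
gripper_width: 0.343
```

Run:
```python
from h import *
s=manip.state(); c=manip.get_calibration("wrist"); im=manip.grab_frame("wrist"); cv2.imwrite("pics/w3.png",im); np.savez("w3.npz",**c,p=s["tool_pos"],q=s["tool_rot"]); print(s)
```

```text
{'time': 7.575, 'joint_pos': array([ 7.40783821e-04,  1.51931854e-01,  1.19616638e+00, -2.40697243e-04,
        1.79648970e+00, -2.05069010e-02]), 'joint_vel': array([ 0.00103305, -0.00691578, -0.01046729,  0.00112454,  0.0010836 ,
       -0.00435876]), 'joint_efforts': array([ 1.73657080e-01, -4.74427414e+01, -4.06863892e+01,  1.06676770e-02,
        8.93422781e-03,  7.63405667e-03]), 'tool_pos': array([0.67961757, 0.0746379 , 0.42135633]), 'tool_rot': array([-0.00098726,  0.69957316,  0.7145594 , -0.00113226]), 'contact_force': array([-0.82619722,  0.30619536, -4.56700785]), 'ft_torque': array([-0.0106768 , -0.04934518, -0.00681748]), 'gripper_width': 0.3430327347328927}
```

View pics/w3.png

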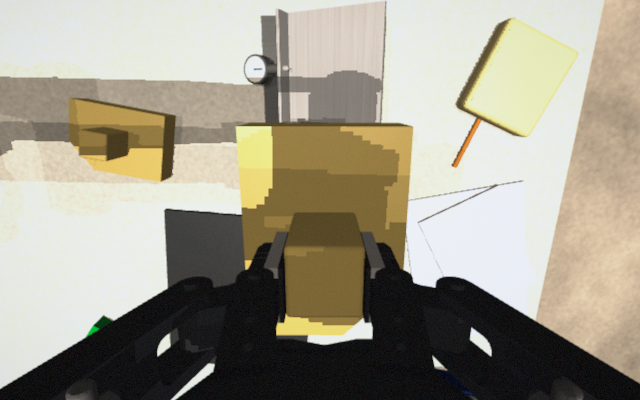

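Run:
```python
from h import *
im=cv2.imread("pics/w3.png")
cv2.imwrite("pics/w3c.png",cv2.resize(im[0:130,240:400],None,fx=4.6,fy=4.6,interpolation=2))
```

```text
(no output)
```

View pics/w3c.png

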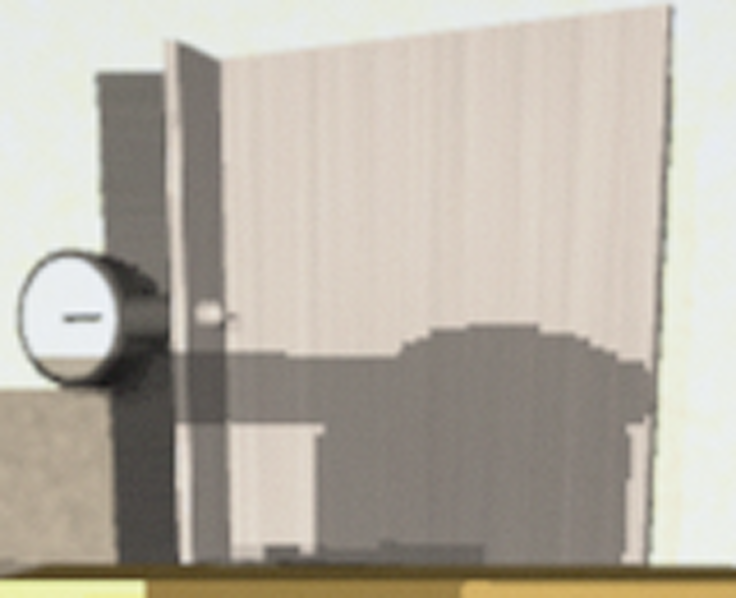

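The wrist view shows the fence/bed junction running from crop (221,62) to (231,560), the plunger at crop (210,313), and the bed's high edge from crop (671,8) to (647,565).

Run:
```python
from h import *
c=dict(np.load("w3.npz"))
f=lambda p:(np.array(p)+.5)/4.6-.5+[240,0]
P=lambda p,z: onz(c,f(p),z)
a,b=P((221,62),.045),P((231,560),.045); h,l=P((671,8),.1042),P((647,565),.1042)
print(a,b,"yhead",np.degrees(np.arctan2(a[1]-b[1],a[0]-b[0])));print(h,l,np.degrees(np.arctan2(h[1]-l[1],h[0]-l[0])))
print("left edge hd",np.degrees(np.arctan2(h[1]-a[1],h[0]-a[0])))
n=np.array([-np.sin(np.radians(25)),0,np.cos(np.radians(25))])
print("plunger",P((210,313),.045+.0127))
```

```text
[0.62264949 0.26019303 0.045     ] [0.62485928 0.11058245 0.045     ] yhead 90.84621155956228
[0.7502747  0.26221926 0.1042    ] [0.75348154 0.1151426  0.1042    ] 91.24907182069947
left edge hd 0.9095727789621373
plunger [0.62003664 0.18653423 0.0577    ]
```

```bash
cat >> h.py <<'E'
H=np.radians(1.0);c25,s25=np.cos(np.radians(25)),np.sin(np.radians(25))
G0=np.array([.6238,.186,.045]); gx=np.array([c25*np.cos(H),c25*np.sin(H),s25]); gy=np.array([-np.sin(H),np.cos(H),0]); gz=np.cross(gx,gy)
RG=np.stack([gx,gy,gz],1)
T1=Ro.from_matrix(np.stack([gy,gx,-gz],1))   # long-face pose
T2=Ro.from_matrix(np.stack([-gx,gy,-gz],1))  # short-face pose
def gp(x,y,z): return G0+gx*x+gy*y+gz*z
def ing(s=None):
    s=s or manip.state(); d=RG.T@(np.array(s["tool_pos"])-G0); return d.round(4), (RG.T@np.array(s["contact_force"])).round(2)
E
python3 - <<'E'
from h import *
plan(gp(.07,-.0014,.09),T1,10)
E
```

```text
[[0.011,-0.003,0.027,-2.5,-0.0,0.0],[0.011,-0.004,0.026,-2.5,-0.0,0.0],[0.011,-0.005,0.026,-2.5,-0.0,0.0],[0.011,-0.006,0.026,-2.5,-0.0,0.0],[0.011,-0.007,0.026,-2.5,-0.0,0.0],[0.011,-0.008,0.025,-2.5,-0.0,0.0],[0.011,-0.01,0.025,-2.5,-0.0,0.1],[0.011,-0.011,0.025,-2.5,-0.0,0.0]]
[[0.011,-0.012,0.024,-2.6,-0.0,0.1],[0.012,-0.012,0.023,-2.5,-0.1,0.0]]
end [0.6494 0.1851 0.1566] err 0.04
```

Call:
{"op": "send_rows", "data": {"steps": [[0.011, -0.003, 0.027, -2.5, 0, 0], [0.011, -0.004, 0.026, -2.5, 0, 0], [0.011, -0.005, 0.026, -2.5, 0, 0], [0.011, -0.006, 0.026, -2.5, 0, 0], [0.011, -0.007, 0.026, -2.5, 0, 0], [0.011, -0.008, 0.025, -2.5, 0, 0], [0.011, -0.01, 0.025, -2.5, 0, 0.1], [0.011, -0.011, 0.025, -2.5, 0, 0]]}}

```text
time: 8.62
tool_pos: [0.6551, 0.1626, 0.2092]
tool_rot: [0.121, 0.689, 0.703, 0.124]
contact_force: [0.2, -0.5, -4.0]
gripper_width: 0.343
```

Call:
{"op": "send_rows", "data": {"steps": [[0.011, -0.012, 0.024, -2.6, 0, 0.1], [0.012, -0.012, 0.023, -2.5, -0.1, 0], [0, 0, 0, 0, 0, 0], [0, 0, 0, 0, 0, 0], [0, 0, 0, 0, 0, 0], [0, 0, 0, 0, 0, 0]]}}

```text
time: 9.38
tool_pos: [0.6513, 0.1854, 0.1598]
tool_rot: [0.153, 0.684, 0.696, 0.156]
contact_force: [0.5, -0.7, -4.6]
gripper_width: 0.35
```

Run:
```python
from h import *
s=manip.state(); print(s["time"],ing(s),np.degrees((q2R(s["tool_rot"]).inv()*T1).as_rotvec()), s["joint_pos"])
for n in ("scene","wrist"): cv2.imwrite(f"pics/{n}4.png",manip.grab_frame(n))
i=cv2.imread("pics/scene4.png")[200:320,290:430]; cv2.imwrite("pics/s4c.png",cv2.resize(i,None,fx=5,fy=5,interpolation=2))
print(ing())
```

```text
9.375 (array([ 0.0735, -0.0011,  0.0924]), array([-1.55, -0.74, -4.39])) [ 0.23159895 -0.01752726  0.04560676] [ 0.19940668 -0.01345947  1.84859788 -0.10027945  0.87489297  0.22853758]
(array([ 0.0726, -0.001 ,  0.0918]), array([-2.24, -0.46, -2.91]))
```

View pics/s4c.png

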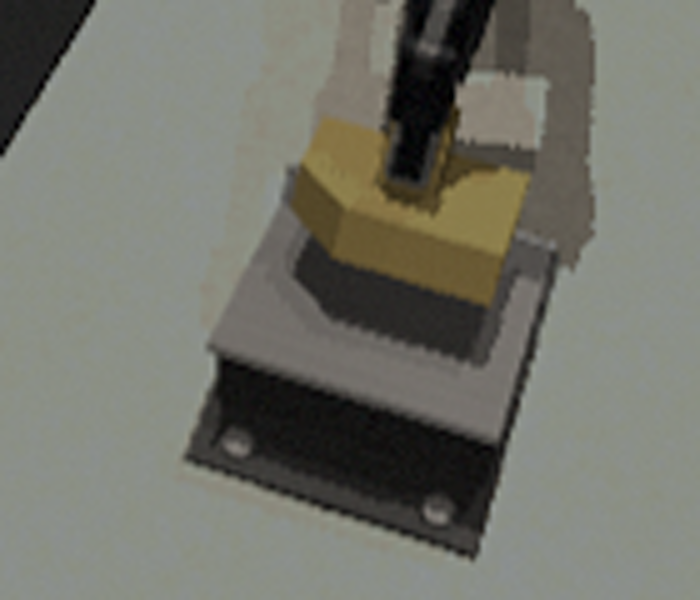

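View pics/wrist4.png

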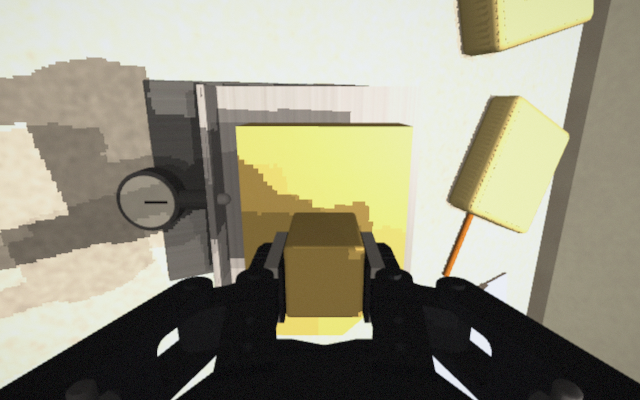

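The plug hangs parallel over the bed, with the long face towards the fence (wrist view: plug left edge at column 237, fence at about column 225). Now I'll descend.

Call:
{"op": "send_rows", "data": {"steps": [[0, 0, 0.012, 0, 0, 0], [0, 0, 0.012, 0, 0, 0], [0, 0, 0.012, 0, 0, 0], [0, 0, 0.008, 0, 0, 0], [0, 0, 0, 0, 0, 0], [0, 0, 0, 0, 0, 0], [0, 0, 0, 0, 0, 0], [0, 0, 0, 0, 0, 0]]}}

```text
time: 10.48
tool_pos: [0.6691, 0.1862, 0.1187]
tool_rot: [0.153, 0.683, 0.697, 0.155]
contact_force: [0.0, 0.5, -4.5]
gripper_width: 0.34
```

Run:
```python
from h import *
s=manip.state(); print(s["time"],ing(s),np.degrees((q2R(s["tool_rot"]).inv()*T1).as_rotvec()))
```

```text
10.475 (array([ 0.0722, -0.0006,  0.0477]), array([-1.87,  0.53, -4.11])) [ 0.15016443 -0.02386658  0.09553016]
```

Call:
{"op": "send_rows", "data": {"steps": [[0, 0, 0.004, 0, 0, 0], [0, 0, 0.003, 0, 0, 0], [0, 0, 0.001, 0, 0, 0], [0, 0, 0, 0, 0, 0], [0, 0, 0, 0, 0, 0]]}}

```text
time: 11.1
tool_pos: [0.6721, 0.186, 0.1112]
tool_rot: [0.152, 0.684, 0.697, 0.155]
contact_force: [-3.8, -0.9, 1.6]
gripper_width: 0.342
```

Run:
```python
from h import *
s=manip.state(); print(s["time"],ing(s),np.degrees((q2R(s["tool_rot"]).inv()*T1).as_rotvec()))
```

```text
11.1 (array([ 0.0718, -0.0008,  0.0396]), array([-2.75, -0.83,  3.1 ])) [0.05970508 0.00348807 0.10196789]
```

Call:
{"op": "send_rows", "data": {"steps": [[0, -0.005, 0, 0, 0, 0], [0, -0.006, 0, 0, 0, 0], [0, -0.006, 0, 0, 0, 0], [0, -0.005, 0, 0, 0, 0], [0, -0.004, 0, 0, 0, 0], [0, -0.003, 0, 0, 0, 0], [0, 0, 0, 0, 0, 0]]}}

```text
time: 11.98
tool_pos: [0.6464, 0.1858, 0.0994]
tool_rot: [0.153, 0.683, 0.697, 0.156]
contact_force: [-0.3, -0.2, 5.8]
gripper_width: 0.339
```

Run:
```python
from h import *
s=manip.state(); print(s["time"],ing(s),np.degrees((q2R(s["tool_rot"]).inv()*T1).as_rotvec()))
```

```text
11.975 (array([ 0.0435, -0.0006,  0.0397]), array([ 2.12, -0.2 ,  5.39])) [ 0.17933328 -0.03391308  0.094205  ]
```

Call:
{"op": "send_rows", "data": {"steps": [[0, -0.001, 0, 0, 0, 0], [0, -0.001, 0, 0, 0, 0], [0, -0.001, 0, 0, 0, 0], [0, 0, 0, 0, 0, 0]]}}

```text
time: 12.48
tool_pos: [0.6443, 0.1857, 0.0984]
tool_rot: [0.153, 0.683, 0.697, 0.156]
contact_force: [0.6, -0.1, 5.5]
gripper_width: 0.344
```

Run:
```python
from h import *
s=manip.state(); print(s["time"],ing(s),np.degrees((q2R(s["tool_rot"]).inv()*T1).as_rotvec()))
```

```text
12.475 (array([ 0.0411, -0.0006,  0.0397]), array([ 2.89, -0.12,  4.72])) [ 0.24053422 -0.0354101   0.08736269]
```

Call:
{"op": "send_rows", "data": {"steps": [[0, -0.001, 0, 0, 0, 0], [0, -0.001, 0, 0, 0, 0], [0, -0.001, 0, 0, 0, 0], [0, 0, 0, 0, 0, 0]]}}

```text
time: 12.98
tool_pos: [0.6435, 0.1857, 0.0984]
tool_rot: [0.155, 0.683, 0.696, 0.158]
contact_force: [8.8, 0.5, 1.2]
gripper_width: 0.341
```

Run:
```python
from h import *
s=manip.state(); print(s["time"],ing(s),np.degrees((q2R(s["tool_rot"]).inv()*T1).as_rotvec()))
cv2.imwrite("pics/w5.png",manip.grab_frame("wrist"))
```

```text
12.975 (array([ 0.0404, -0.0006,  0.04  ]), array([ 8.51,  0.36, -2.69])) [ 0.54581993 -0.0706567   0.07491981]
```

View pics/w5.png

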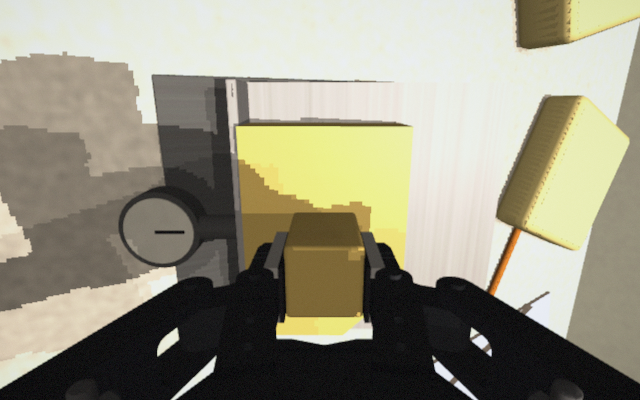

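The push stalls at gx ≈ 0.0404 and the force along the slope rises to 8.5 N, so the face is on the fence. I'll hold it there.

Call:
{"op": "send_rows", "data": {"steps": [[0, -0.001, 0, 0, 0, 0], [0, -0.001, 0, 0, 0, 0], [0, 0, 0, 0, 0, 0], [0, 0, 0, 0, 0, 0], [0, 0, 0, 0, 0, 0], [0, 0, 0, 0, 0, 0]]}}

```text
time: 13.78
tool_pos: [0.6433, 0.1857, 0.0986]
tool_rot: [0.156, 0.683, 0.696, 0.16]
contact_force: [14.2, -0.1, -0.4]
gripper_width: 0.337
```

Run:
```python
from h import *
s=manip.state(); print(s["time"],ing(s),np.degrees((q2R(s["tool_rot"]).inv()*T1).as_rotvec()))
c=manip.get_calibration("scene");im=manip.grab_frame("scene"); cv2.imwrite("pics/s5c.png",cv2.resize(im[200:320,290:430],None,fx=5,fy=5,interpolation=2))
c=manip.get_calibration("top");im=manip.grab_frame("top"); cv2.imwrite("pics/t5c.png",cv2.resize(im[125:215,230:320],None,fx=6,fy=6,interpolation=2))
```

```text
13.775 (array([ 0.0403, -0.0006,  0.0403]), array([12.7 , -0.35, -6.39])) [ 0.78613611 -0.09401903  0.07976988]
```

View pics/s5c.png

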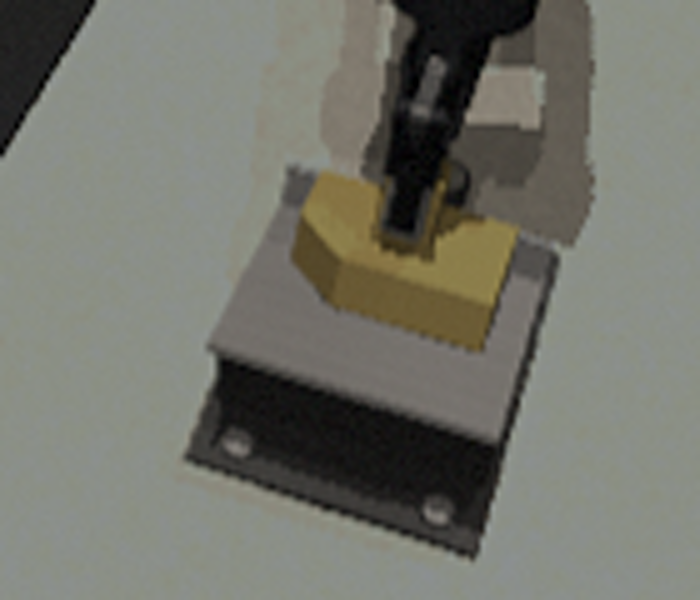

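View pics/t5c.png

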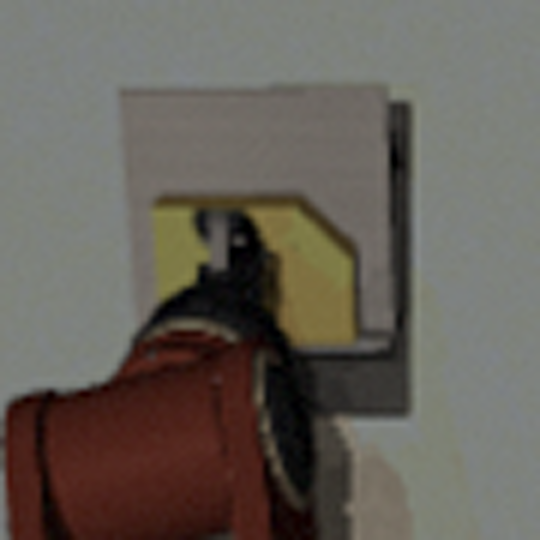

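Run:
```python
from h import *
s=manip.state(); p,R=np.array(s["tool_pos"]),q2R(s["tool_rot"]); 
p=p-gx*.0035
for r in [[0,.005,-.002],[0,.007,-.010],[0,.010,-.018],[0,.010,-.018]]: p=p+R.apply(r)
print(RG.T@(p-G0))
plan(gp(.086,0,.09),T2,9,p0=p,R0=R*Ro.from_euler('x',0.0))
```

```text
[ 0.06812943 -0.00064687  0.08872773]
[[0.0,0.002,-0.0,0.1,0.1,-10.0],[-0.0,0.002,-0.0,0.1,0.1,-10.0],[-0.001,0.002,-0.0,0.1,0.0,-10.0],[-0.001,0.002,-0.0,0.1,0.1,-10.0],[-0.001,0.002,-0.0,0.1,0.0,-10.0],[-0.001,0.001,-0.0,0.1,0.0,-10.0],[-0.002,0.001,-0.0,0.0,0.1,-10.0],[-0.002,0.001,-0.001,0.1,0.0,-10.0]]
[[-0.001,-0.0,-0.0,0.0,0.1,-9.9]]
end [0.6634 0.1869 0.1626] err 0.05
```

Call:
{"op": "send_rows", "data": {"steps": [[0, 0.005, -0.002, 0, 0, 0], [0, 0.007, -0.01, 0, 0, 0], [0, 0.01, -0.018, 0, 0, 0], [0, 0.01, -0.018, 0, 0, 0], [0, 0.002, 0, 0, 0, -10], [0, 0.002, 0, 0, 0, -10], [-0.001, 0.002, 0, 0, 0, -10], [-0.001, 0.002, 0, 0, 0, -10]]}}

```text
time: 14.88
tool_pos: [0.6549, 0.1861, 0.1568]
tool_rot: [0.196, 0.401, 0.89, 0.093]
contact_force: [-0.5, 0.2, -4.7]
gripper_width: 0.346
```

Call:
{"op": "send_rows", "data": {"steps": [[-0.001, 0.002, 0, 0, 0, -10], [-0.001, 0.001, 0, 0, 0, -10], [-0.002, 0.001, 0, 0, 0, -10], [-0.002, 0.001, 0, 0, 0, -10], [-0.001, 0, 0, 0, 0, -9.9], [0, 0, 0, 0, 0, 0], [0, 0, 0, 0, 0, 0], [0, 0, 0, 0, 0, 0]]}}

```text
time: 15.88
tool_pos: [0.6631, 0.1868, 0.1597]
tool_rot: [0.217, -0.008, 0.976, 0.002]
contact_force: [0.1, 0.3, -3.9]
gripper_width: 0.342
```

Run:
```python
from h import *
s=manip.state(); print(s["time"],ing(s),np.degrees((q2R(s["tool_rot"]).inv()*T2).as_rotvec()),s["joint_pos"][5])
cv2.imwrite("pics/w6.png",manip.grab_frame("wrist"))
im=manip.grab_frame("top"); cv2.imwrite("pics/t6c.png",cv2.resize(im[125:215,230:320],None,fx=6,fy=6,interpolation=2))
```

```text
15.875 (array([0.0841, 0.0001, 0.0873]), array([-1.55,  0.26, -3.62])) [ 0.0133702   0.08959522 -0.07752833] -1.3428712482778156
```

View pics/w6.png

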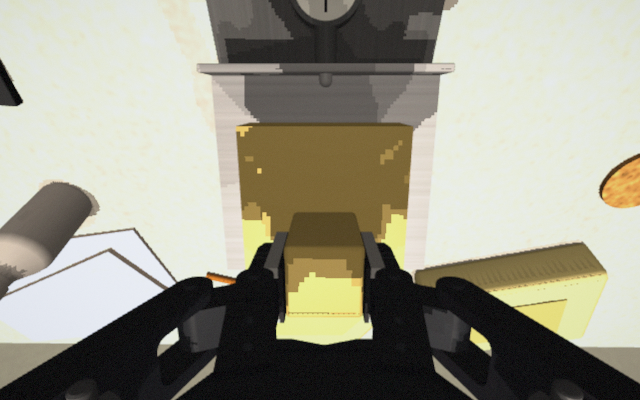

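The short face is now towards the fence and parallel to it. The plunger at column 326 lines up with the plug's mid column of about 325. Descending.

Call:
{"op": "send_rows", "data": {"steps": [[0, 0, 0.012, 0, 0, 0], [0, 0, 0.012, 0, 0, 0], [0, 0, 0.012, 0, 0, 0], [0, 0, 0.006, 0, 0, 0], [0, 0, 0, 0, 0, 0], [0, 0, 0, 0, 0, 0], [0, 0, 0, 0, 0, 0]]}}

```text
time: 16.85
tool_pos: [0.6813, 0.1872, 0.1224]
tool_rot: [0.218, -0.009, 0.976, 0.002]
contact_force: [0.6, 0.1, -4.2]
gripper_width: 0.34
```

Run:
```python
from h import *
s=manip.state(); print(s["time"],ing(s),np.degrees((q2R(s["tool_rot"]).inv()*T2).as_rotvec()))
```

```text
16.85 (array([0.0848, 0.0002, 0.0458]), array([-1.26,  0.12, -4.01])) [ 0.02592736  0.16627772 -0.00582834]
```

Call:
{"op": "send_rows", "data": {"steps": [[0, 0, 0.003, 0, 0, 0], [0, 0, 0.002, 0, 0, 0], [0, 0, 0.001, 0, 0, 0], [0, 0, 0, 0, 0, 0], [0, 0, 0, 0, 0, 0]]}}

```text
time: 17.48
tool_pos: [0.6834, 0.1872, 0.1165]
tool_rot: [0.217, -0.009, 0.976, 0.002]
contact_force: [-5.8, 0.2, 1.3]
gripper_width: 0.339
```

Run:
```python
from h import *
s=manip.state(); print(s["time"],ing(s),np.degrees((q2R(s["tool_rot"]).inv()*T2).as_rotvec()))
```

```text
17.475 (array([0.0842, 0.0002, 0.0396]), array([-4.68,  0.31,  3.64])) [0.0048031  0.07210504 0.00261595]
```

Call:
{"op": "send_rows", "data": {"steps": [[0.004, 0, 0, 0, 0, 0], [0.005, 0, 0, 0, 0, 0], [0.005, 0, 0, 0, 0, 0], [0.005, 0, 0, 0, 0, 0], [0.004, 0, 0, 0, 0, 0], [0.003, 0, 0, 0, 0, 0], [0.001, 0, 0, 0, 0, 0], [0, 0, 0, 0, 0, 0]]}}

```text
time: 18.48
tool_pos: [0.6597, 0.1869, 0.1056]
tool_rot: [0.218, -0.008, 0.976, 0.002]
contact_force: [0.8, 0.6, 5.8]
gripper_width: 0.345
```

Call:
{"op": "send_rows", "data": {"steps": [[0.001, 0, 0, 0, 0, 0], [0.001, 0, 0, 0, 0, 0], [0.001, 0, 0, 0, 0, 0], [0, 0, 0, 0, 0, 0]]}}

```text
time: 18.98
tool_pos: [0.6582, 0.1868, 0.1052]
tool_rot: [0.22, -0.008, 0.976, 0.002]
contact_force: [5.6, 1.0, 4.3]
gripper_width: 0.343
```

Run:
```python
from h import *
s=manip.state(); print(s["time"],ing(s),np.degrees((q2R(s["tool_rot"]).inv()*T2).as_rotvec()))
```

```text
18.975 (array([0.0567, 0.0002, 0.04  ]), array([6.89, 0.86, 1.54])) [ 0.04784864  0.37958014 -0.01576488]
```

Call:
{"op": "send_rows", "data": {"steps": [[0.001, 0, 0, 0, 0, 0], [0.001, 0, 0, 0, 0, 0], [0, 0, 0, 0, 0, 0], [0, 0, 0, 0, 0, 0]]}}

```text
time: 19.48
tool_pos: [0.6579, 0.1868, 0.1055]
tool_rot: [0.222, -0.009, 0.975, 0.003]
contact_force: [9.7, 1.3, 3.7]
gripper_width: 0.341
```

Run:
```python
from h import *
s=manip.state(); print(s["time"],ing(s),np.degrees((q2R(s["tool_rot"]).inv()*T2).as_rotvec()))
cv2.imwrite("pics/w7.png",manip.grab_frame("wrist"))
```

```text
19.475 (array([0.0565, 0.0002, 0.0404]), array([10.41,  1.1 , -0.75])) [ 0.06524125  0.59971105 -0.01535287]
```

View pics/w7.png

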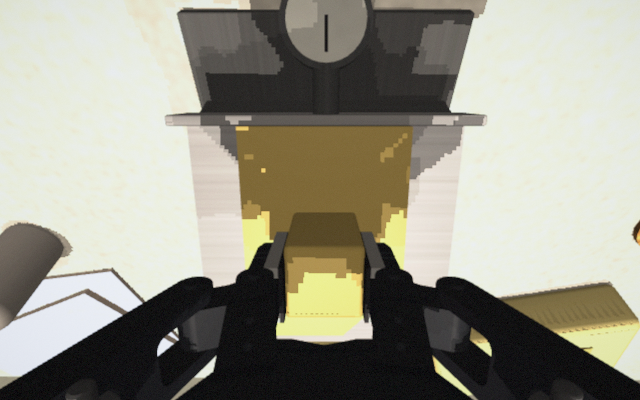

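The short face sits flush on the fence (row ~125) and the position has stalled at gx 0.0565 with 10 N. I'll ease off slightly and release.

Call:
{"op": "send_rows", "data": {"steps": [[-0.001, 0, 0.001, 0, 0, 0], [0, 0, 0, 0, 0, 0], [0, 0, 0, 0, 0, 0]]}}

```text
time: 19.9
tool_pos: [0.6583, 0.1869, 0.1052]
tool_rot: [0.22, -0.009, 0.975, 0.002]
contact_force: [2.7, 0.7, 9.2]
gripper_width: 0.34
```

Call:
{"op": "send_rows", "data": {"steps": [[0, 0, 0, 0, 0, 0], [0, 0, 0, 0, 0, 0], [0, 0, 0, 0, 0, 0], [0, 0, 0, 0, 0, 0], [0, 0, 0, 0, 0, 0], [0, 0, 0, 0, 0, 0]], "grip": 0.7}}

```text
time: 20.65
tool_pos: [0.6559, 0.1867, 0.1021]
tool_rot: [0.217, -0.009, 0.976, 0.002]
contact_force: [0.4, 0.5, -0.4]
gripper_width: 0.699
```

Run:
```python
from h import *
s=manip.state(); print(s["time"],ing(s),np.degrees((q2R(s["tool_rot"]).inv()*T2).as_rotvec()))
c=manip.get_calibration("wrist"); cv2.imwrite("pics/w8.png",manip.grab_frame("wrist"))
im=manip.grab_frame("scene"); cv2.imwrite("pics/s8c.png",cv2.resize(im[200:320,290:430],None,fx=5,fy=5,interpolation=2))
```

```text
20.65 (array([0.0532, 0.0001, 0.0382]), array([ 0.18,  0.53, -0.53])) [ 0.01462315  0.09680728 -0.00466711]
```

View pics/w8.png

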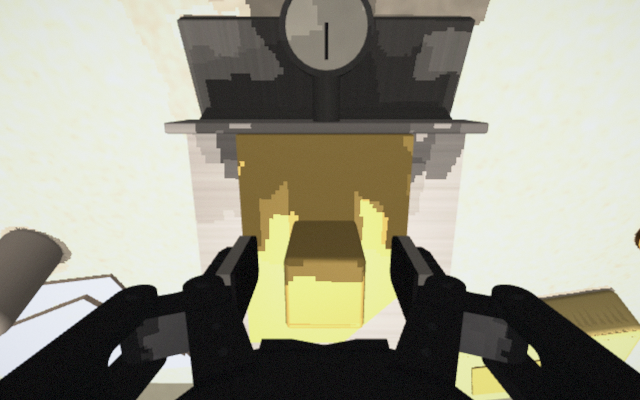

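View pics/s8c.png

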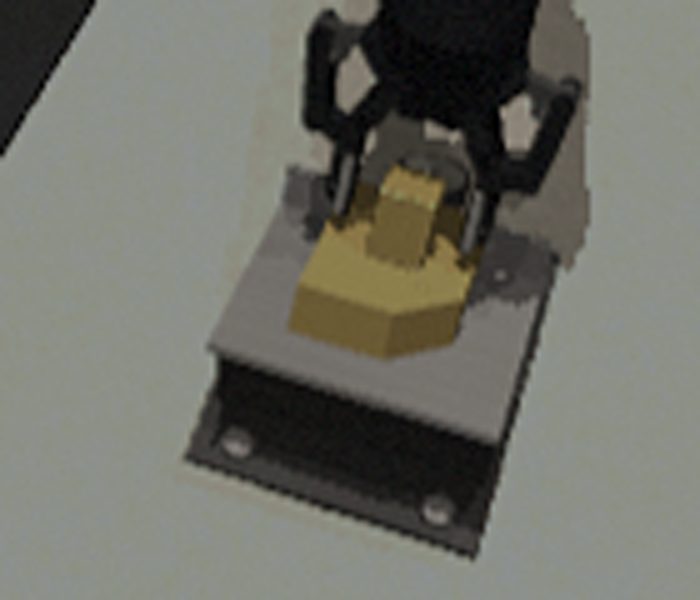

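Call:
{"op": "send_rows", "data": {"steps": [[0, 0, -0.01, 0, 0, 0], [0, 0, -0.02, 0, 0, 0], [0, 0, -0.04, 0, 0, 0], [0, 0, -0.04, 0, 0, 0], [0, 0, -0.03, 0, 0, 0], [0, 0, -0.02, 0, 0, 0], [0, 0, 0, 0, 0, 0], [0, 0, 0, 0, 0, 0]]}}

```text
time: 21.75
tool_pos: [0.5876, 0.1853, 0.2454]
tool_rot: [0.216, -0.008, 0.976, 0.002]
contact_force: [0.3, -0.4, -0.6]
gripper_width: 0.701
```

Call:
{"op": "send_rows", "data": {"steps": [[0, 0, 0, 0, 0, 0], [0, 0, 0, 0, 0, 0], [0, 0, 0, 0, 0, 0]]}}

```text
time: 22.12
tool_pos: [0.588, 0.1854, 0.2462]
tool_rot: [0.217, -0.008, 0.976, 0.002]
contact_force: [0.2, 0.2, 1.0]
gripper_width: 0.696
```

Run:
```python
from h import *
s=manip.state(); print(s["time"],ing(s)); c=manip.get_calibration("wrist"); im=manip.grab_frame("wrist"); cv2.imwrite("pics/w9.png",im); np.savez("w9.npz",**c,p=s["tool_pos"],q=s["tool_rot"])
im=manip.grab_frame("scene"); cv2.imwrite("pics/scene9.png",im); cv2.imwrite("pics/s9c.png",cv2.resize(im[200:320,290:430],None,fx=5,fy=5,interpolation=2))
```

```text
22.125 (array([0.0526, 0.    , 0.1975]), array([0.61, 0.2 , 0.82]))
```

View pics/w9.png

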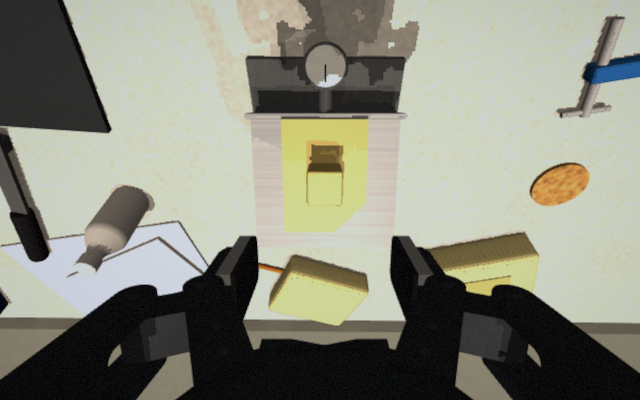

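View pics/s9c.png

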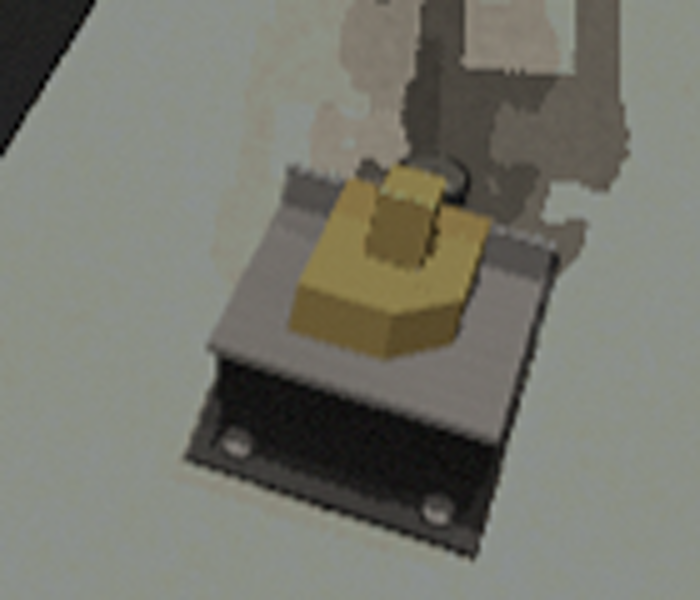

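Run:
```python
from h import *
im=cv2.imread("pics/w9.png"); cv2.imwrite("pics/w9c.png",cv2.resize(im[100:245,235:415],None,fx=4.1,fy=4.1,interpolation=2))
```

```text
(no output)
```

View pics/w9c.png

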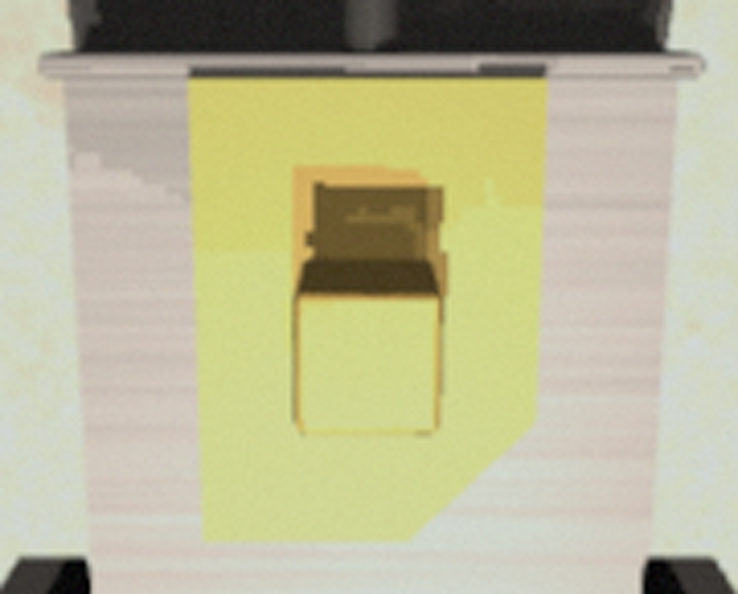

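Run:
```python
from h import *
c=dict(np.load("w9.npz"))
def g(p,h):
    uv=(np.array(p)+.5)/4.1-.5+[235,100]; return (RG.T@(onplane(c,uv,gp(0,0,h),gz)-G0)).round(4)
for n,p,h in [("short L",(189,79),.03),("short R",(547,78),.03),("far L",(205,541),.03),("fence in L",(60,76),.025),("fence in R",(690,76),.025),("boss tl",(299,295),.072),("boss br",(438,432),.072)]: print(n,g(p,h))
s0,s1=cv2.imread("pics/scene0.png"),cv2.imread("pics/scene9.png")
for n,(x,y,w,h) in dict(glue=(245,240,35,45),file=(175,220,75,70),clamp=(455,235,50,65)).items(): print(n,np.abs(s0[y:y+h,x:x+w].astype(int)-s1[y:y+h,x:x+w]).mean().round(2))
```

```text
short L [ 0.0009 -0.0404  0.03  ]
short R [0.0006 0.0395 0.03  ]
far L [ 0.1113 -0.0402  0.03  ]
fence in L [ 0.0005 -0.0702  0.025 ]
fence in R [0.0004 0.0725 0.025 ]
boss tl [ 0.0413 -0.0143  0.072 ]
boss br [0.0702 0.0141 0.072 ]
glue 5.65
file 5.86
clamp 5.73
```

```bash
python3 -c "
from plant import manip
print(manip.state()['time'],manip.state()['contact_force']); print(manip.job_done())"
```

```text
22.225 [-0.11115437  0.25423464  0.90436003]
the job is handed in; nothing more can be done
None
```

I did both checks on the smaller amber plug (the one on the slate) and handed the job in at 22.2 s. The hand-in reports no verdict.

- **Long face:** I laid the plug on the bed and slid it down until it stopped against the fence, about 0.3 mm from the nominal position. I held it there with up to about 13 N for over half a second, tilted about 0.8°. The scene and top pictures showed it flush.
- **Short face:** I lifted the plug, turned it 90°, slid it to the fence (about 10 N), released it and backed the gripper 0.16 m away.
- **Last checks, from the wrist picture after letting go:**
  - The short face was within about 1 mm of the fence, 0.2° off parallel, and its middle within 1 mm of the plunger line.
  - The plug's edges and boss measured as expected for a plug lying flat.
  - The contact force was about zero.
  - The picture patches around the glue, file and clamp showed only a small, even difference from the start, so I take it they did not move.

I had no reading of the plunger itself. That it was pushed in follows from the faces sitting at the fence. None of the checks failed or disagreed beyond the 2 mm calibration, except that the first single-view readings of the boss and fence from the top and scene cameras differed by up to 8 mm. I used the wrist camera and contact instead.

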